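Load the clay-tub sled and lock it

TASK

Get the class's clay tubs ready to carry: first throw the sled's lever fully into the white notch so that the orange fence sinks, then stack every closed tub on the table squarely in one column, lids up and edges lined up, on the white outline of the deck (any order, long sides along the outline's), and set the wooden cap board squarely on top. Only then throw the lever fully into the green notch to raise the fence, and leave everything released and at rest; leave the mug, the glue jar and the other things on the table where they are.

Things in the scene. Friction and masses are not known exactly. Their poses are not given: they have to be found in the camera images.
- tub1: closed clay tub: clear box, brown clay inside, flat blue lid, 120 mm (its x) by 90 mm (its y), lid top 48 mm above the underside; on the lid a grip bar 70 (x) by 28 (y) by 14 mm high. Underneath a recess 94 by 52 by 16 mm deep clears the bar of the tub below, so tubs stand lid to base. Lies lid up. Origin: centre of its underside, z up. Absent in some runs (None).
- tub2: closed clay tub: clear box, brown clay inside, flat red lid, 120 mm (its x) by 90 mm (its y), lid top 48 mm above the underside; on the lid a grip bar 70 (x) by 28 (y) by 14 mm high. Underneath a recess 94 by 52 by 16 mm deep clears the bar of the tub below, so tubs stand lid to base. Lies lid up. Origin: centre of its underside, z up. Absent in some runs (None).
- tub3: closed clay tub: clear box, brown clay inside, flat green lid, 120 mm (its x) by 90 mm (its y), lid top 38 mm above the underside; on the lid a grip bar 70 (x) by 28 (y) by 14 mm high. Underneath a recess 94 by 52 by 16 mm deep clears the bar of the tub below, so tubs stand lid to base. Lies lid up. Origin: centre of its underside, z up. Absent in some runs (None).
- tub4: closed clay tub: clear box, brown clay inside, flat yellow lid, 120 mm (its x) by 90 mm (its y), lid top 38 mm above the underside; on the lid a grip bar 70 (x) by 28 (y) by 14 mm high. Underneath a recess 94 by 52 by 16 mm deep clears the bar of the tub below, so tubs stand lid to base. Lies lid up. Origin: centre of its underside, z up. Absent in some runs (None).
- tub5: closed clay tub: clear box, brown clay inside, flat white lid, 120 mm (its x) by 90 mm (its y), lid top 38 mm above the underside; on the lid a grip bar 70 (x) by 28 (y) by 14 mm high. Underneath a recess 94 by 52 by 16 mm deep clears the bar of the tub below, so tubs stand lid to base. Lies lid up. Origin: centre of its underside, z up. Absent in some runs (None).
- board: loose beech cap board, 120 mm (its x) by 90 mm (its y), its flat top 24 mm above its underside, on it a dark grip bar 70 mm (along x) by 28 mm (along y), 14 mm high; recessed underneath like the tubs, so that it sits flat on a lid. Origin at the centre of its underside, z up.
- sled: grey sled fixed to the table: deck 210 mm (its x) by 180 mm (its y), top at 34 mm. Origin on the table under the deck's centre; x away from the robot at yaw 0. An orange fence (inside 164 by 140 mm) sinks flush in the white notch and stands 22 mm above the deck in the green. A rib in the deck's middle, 70 by 28 by 14 mm high, goes into the lowest tub's recess.
- deck_mark (a point): centre of the white rectangular outline (130 by 100 mm, long side along the sled's x) on top of the deck, 34 mm above the table; axes as the sled's
- lever (a joint): angle in rad of the sled's hand lever: 0 in the white notch (loading, fence sunk; leans to the sled's -x), 0.55 in the yellow middle notch, 1.1 in the green notch (locked, fence up; leans to +x). A spring detent snaps it into the nearest notch; it starts in the yellow notch; about 4 N at the knob moves it over.
- lever_knob (a point): centre of the red ball knob (28 mm in diameter) on the end of the lever, 105 mm from the pivot; it swings in the sled's x-z plane
- lever_pivot (a point): pivot axis of the lever, 180 mm to the sled's -y side of the deck's centre, 40 mm above the table; the axis runs along the sled's y
- load_notch (a point): where the knob's centre is when the lever sits in the white notch
- lock_notch (a point): where the knob's centre is when the lever sits in the green notch
- cup: bystander: white mug, 68 mm across, 60 mm high, origin at the centre of its underside
- glue: bystander: white glue jar with yellow cap, 68 mm across, 130 mm high, origin at the centre of its underside
- carrot: bystander: carrot with green top, about 140 mm long, 18 mm high, origin underneath
- knife: bystander: modelling spatula lying on the table, origin underneath
- clayblock: bystander: block of brown clay, 90 by 120 by 60 mm, origin at the centre of its underside
- sponge: bystander: yellow sponge block, 90 by 60 by 30 mm, origin at the centre of its underside
Things that resemble listed ones, but are neither listed nor needed, are in the scene too. Leave any purple look-alike of the tub4 alone. Of the things that look like the tub1, the larger one is meant.

How it is judged:
On the way, in this order (a step that is already met when the one before it is completed fails the run):
1. lever in the white notch, fence sunk (value of joint lever below 0.08 rad), for 0.2 s.
2. all tubs in one square column on the outline with the cap board on top, the lever still in the white notch (horizontal distance between each of tub1, tub2, tub3, tub4, tub5, board and deck_mark below 0.014 m and angle between each of tub1, tub2, tub3, tub4, tub5, board's own z axis and vertical below 0.07 rad and angle between the x axis of each of tub1, tub2, tub3, tub4, tub5, board and the x axis of sled, either way round below 0.1 rad and z of board in the frame of tub1 above 0.025 m and z of board in the frame of tub2 above 0.025 m and z of board in the frame of tub3 above 0.025 m and z of board in the frame of tub4 above 0.025 m and z of board in the frame of tub5 above 0.025 m and horizontal distance between tub1 and tub2 below 0.008 m and horizontal distance between each of tub1, tub2 and tub3 below 0.008 m and horizontal distance between each of tub1, tub2, tub3 and tub4 below 0.008 m and horizontal distance between each of tub1, tub2, tub3, tub4 and tub5 below 0.008 m and horizontal distance between each of tub1, tub2, tub3, tub4, tub5 and board below 0.008 m and linear speed of each of tub1, tub2, tub3, tub4, tub5, board below 0.03 m/s and value of joint lever below 0.1 rad and contact force between the fingers and board below 0.1 N), for 0.2 s.
3. lever in the green notch (value of joint lever above 1.02 rad), for 0.2 s.
At the end, for the whole second after the job is handed in: Every tub present and, above them all, the cap board stand in one column, upright within 0.07 rad, each centred within 14 mm of the outline's centre and within 8 mm of one another, long sides within 0.10 rad of the outline's, at rest; the lever is in the green notch (beyond 1.02 rad) (horizontal distance between each of tub1, tub2, tub3, tub4, tub5, board and deck_mark below 0.014 m and angle between each of tub1, tub2, tub3, tub4, tub5, board's own z axis and vertical below 0.07 rad and angle between the x axis of each of tub1, tub2, tub3, tub4, tub5, board and the x axis of sled, either way round below 0.1 rad and z of board in the frame of tub1 above 0.025 m and z of board in the frame of tub2 above 0.025 m and z of board in the frame of tub3 above 0.025 m and z of board in the frame of tub4 above 0.025 m and z of board in the frame of tub5 above 0.025 m and horizontal distance between tub1 and tub2 below 0.008 m and horizontal distance between each of tub1, tub2 and tub3 below 0.008 m and horizontal distance between each of tub1, tub2, tub3 and tub4 below 0.008 m and horizontal distance between each of tub1, tub2, tub3, tub4 and tub5 below 0.008 m and horizontal distance between each of tub1, tub2, tub3, tub4, tub5 and board below 0.008 m and linear speed of each of tub1, tub2, tub3, tub4, tub5, board below 0.03 m/s and value of joint lever above 1.02 rad); the robot touches nothing.
It fails at once if a bystander is moved more than 40 mm (distance of any of cup, glue, carrot, knife, clayblock, sponge from where it was at the start of the episode above 0.04 m).
Of tub1, tub2, tub3, tub4, tub5 only 3 to 5 are there at a start; the rules pass over those that are not, and their reading is None.
At some moment in a run one of tub1, tub2, tub3, tub4, tub5, board may be knocked a few centimetres aside while the robot is not near it.
Once in a run the grip may slacken for a moment while it holds something.
It also fails if it takes over 210 s, if anything falls off the work surface, if the arm or the gripper's body presses on something with over 40 N, if the wrist force passes 120 N, or if a joint passes its speed limit or range.

ROBOT

A 6-joint arm with a two-finger parallel gripper is mounted at the origin on the work surface. World frame = base frame: x ahead of the robot, y to its left, z up, the work surface at z = 0. Lengths are in m, angles in rad, forces in N, time in s.
With the tool pointing down it reaches from about 0.325 to 0.9 m from the base axis. Payload 6.1 kg.
Tool frame: the origin (TCP) lies at the very end of the fingers, on their centre line; the grasp point (between the pads) lies 19 mm behind it (r.pinch_z is the distance from the TCP to the grasp point, in m); z points along the fingers, y is the line along which they close (so a half turn about z gives the same grasp; the last joint's range is limited). The gripper opens to 87 mm and grips with 3 to 60 N. Pads are 19 mm wide; open, the fingers measure 117 mm over their backs; the gripper's body (75 mm by 190 mm) begins 51 mm behind the grasp point.
Start: joints at [1.135, 0.22, 1.526, -0, 1.395, -0.126], TCP at [0.191, 0.595, 0.223] pointing down, gripper open.
Joint ranges: [-2.98, 2.98], [-0.91, 2.08], [0.09, 2.57], [-1.24, 4.39], [0.2, 2.65], [-2.68, 2.68]. Speed limits (rad/s): [2.57, 2.57, 3.01, 3.14, 3.14, 3.14].

INTERFACE

Orientations are given as a unit quaternion [x, y, z, w].
In Python, from bench import telemetry, cams, r gives the robot as it stands.
- The arm moves only by the shell command python3 -m crank 'ROWS' [OPENING]. ROWS is JSON, a list of rows, each a list of 4 numbers: the shift along the tool's x, y, z in units of 30 mm (1.0 is 30 mm), then the turn about the tool's z in units of 0.08 rad (1.0 is 0.08 rad). A call has 1 to 12 rows; each row shifts and turns the commanded pose from where the row before left it, along the tool's axes as they then stand; what a row does not reach is not made up. A row lasts 1/8 s, in which the tool goes at most 62.5 mm and 10.7 degrees, less where a joint would pass 70% of its speed; a pose out of reach is approached as far as the arm can. A call with a number of a shift or a turn outside -1 to 1 is refused whole. A call with a gripper value outside its range is refused whole. OPENING is the opening, from -1 (shut) to 1 (fully open), set as the call begins (- or left out, the last holds). The fingers move at their own pace and stop on an object; the grip force is fixed at half the most. Time passes only in rows, so rows that do not move let the fingers close. It gives the time, the measured TCP pose, the force, the opening and the grip force at its end, in the units of the state.
- telemetry.get_obs(): the state, without advancing time (a new reading comes with each control period).
- cams.get_image(name): name is "scene" or "side" or "wrist"; returns a dict with "frame" (384x512x3 uint8, red, green, blue), "depth" (384x512 float32, m along the optical axis (not along the pixel's ray), 0 where there is no reading), "intrinsics" (3x3 intrinsics, pixels), "dist_coeffs" ([k1, k2, p1, p2, k3] as OpenCV has them; the pictures are not rectified), "R" (3x3) and "t" (3): a world point X has camera coordinates R X + t; the wrist camera has in their place "tool_from_camera" (4x4, takes a point from camera to tool coordinates, whose origin is the TCP and whose axes are the flange's). Camera axes: x right, y down, z forward; pixel columns grow to the right and rows downward; lengths in m; the calibration is good to about 2 mm. A picture is of the moment at which its call begins: read the wrist's pose just before it.
- r.finish_job(): hands the job in; it is judged then, once.
Trained networks look in a picture, given as the dict that the camera call returned (one of the last four; its "shot" number tells which), for a name from the list of things; names that differ only in an ending like _2 or _b are one class to them, and where a whole thing is asked for, a point or a joint stands for the part that bears it (a point fixed in the world has none). Each returns a list of dicts, best first, with "conf" (0 to 1); they miss things now and then, are a little off and sometimes report something else, mostly with a low value. They report only what shows in the picture. A call takes as long as a camera call. They do not tell look-alikes from the thing itself.
- cams.boxes_of(label, picture): "xyz" ([x, y, z] in m, in the coordinates of the camera as it stood for that picture, good to about 4 mm: the middle of the surface that is visible of it).
The state is a dict: "time": time; "qpos": joint angles; "dq": joint speeds; "effort": joint torques, N m; "ee_pos": TCP position; "orientation": TCP orientation; "wrist_force": force on the tool from outside, world axes, zero at the start; "moment": the same for the moment, N m; "finger_gap": opening from 0.0 (shut) to 1.0 (fully open); "gripper_force": force on a finger pad.
Only numpy, scipy, OpenCV 4.12 (cv2) and the standard library are available. Lean on these libraries where they do the work, as an engineer would, in place of code of your own. Each camera call takes 0.05 s, during which the arm holds its last target. There are 200 camera calls.

## Working session

There is one attempt and no reset: what is moved stays moved. The work goes in short steps, Python scripts to look and compute and a shell command to move; the robot and the scene stay as the last step left them, time stands still between calls to the robot, and variables do not carry over. Pictures are saved under pics/ and viewed, at most 14 in all, crops included, and the job is handed in when it is done.

```bash
ls; mkdir -p pics; cat > h.py <<'E'
import numpy as np, cv2
from scipy.spatial.transform import Rotation as Ro
from bench import telemetry, cams, r
def pose():
    o=telemetry.get_obs(); T=np.eye(4); T[:3,:3]=Ro.from_quat(o["orientation"]).as_matrix(); T[:3,3]=o["ee_pos"]; return T
def shot(name):
    T=pose(); p=cams.get_image(name)
    if name=="wrist": W=T@np.array(p["tool_from_camera"])
    else:
        W=np.eye(4); R=np.array(p["R"]); W[:3,:3]=R.T; W[:3,3]=-R.T@np.array(p["t"])
    return p,W
def cloud(p,W):
    d=p["depth"]; h,w=d.shape; u,v=np.meshgrid(np.arange(w),np.arange(h))
    n=cv2.undistortPoints(np.stack([u,v],-1).reshape(-1,1,2).astype(np.float32),np.array(p["intrinsics"]),np.array(p["dist_coeffs"])).reshape(h,w,2)
    P=np.concatenate([n*d[...,None],d[...,None]],-1)
    X=P@W[:3,:3].T+W[:3,3]; X[d<=0]=np.nan; return X
def px(p,W,X):
    V=np.linalg.inv(W); R,t=V[:3,:3],V[:3,3]
    q,_=cv2.projectPoints(np.array([X],float),cv2.Rodrigues(R)[0],t,np.array(p["intrinsics"]),np.array(p["dist_coeffs"])); return q[0,0]
def save(p,n): cv2.imwrite("pics/"+n,p["frame"][...,::-1])
E
cat > a.py <<'E'
from h import *
for c in ["scene","side"]:
    p,W=shot(c); save(p,c+"0.png"); np.savez(c+"0.npz",X=cloud(p,W),f=p["frame"],W=W)
    for n in "tub1 tub2 tub3 tub4 tub5 board sled lever_knob cup glue carrot knife clayblock sponge".split():
        print(c,n,[(np.round(W[:3,:3]@b["xyz"]+W[:3,3],3).tolist(),np.round(px(p,W,W[:3,:3]@b["xyz"]+W[:3,3])).astype(int).tolist(),round(b["conf"],2)) for b in cams.boxes_of(n,p)])
o=telemetry.get_obs(); print(o["time"],o["ee_pos"],o["orientation"],r.pinch_z)
E
python3 a.py
```

```text
pics
scene tub1 [([0.629, -0.201, 0.047], [196, 204], 0.96), ([0.283, -0.327, 0.038], [228, 162], 0.95), ([0.451, -0.345, 0.037], [199, 176], 0.91), ([0.434, -0.056, 0.033], [257, 197], 0.9), ([0.622, -0.067, 0.051], [225, 214], 0.78), ([0.628, -0.351, 0.038], [169, 193], 0.77), ([0.741, 0.269, 0.03], [285, 274], 0.73)]
scene tub2 [([0.629, -0.201, 0.047], [196, 204], 0.96), ([0.283, -0.327, 0.038], [228, 162], 0.95), ([0.451, -0.345, 0.037], [199, 176], 0.91), ([0.434, -0.056, 0.033], [257, 197], 0.9), ([0.622, -0.067, 0.051], [225, 214], 0.78), ([0.628, -0.351, 0.038], [169, 193], 0.77), ([0.741, 0.269, 0.03], [285, 274], 0.73)]
scene tub3 [([0.629, -0.201, 0.047], [196, 204], 0.96), ([0.283, -0.327, 0.038], [228, 162], 0.95), ([0.451, -0.345, 0.037], [199, 176], 0.91), ([0.434, -0.056, 0.033], [257, 197], 0.9), ([0.622, -0.067, 0.051], [225, 214], 0.78), ([0.628, -0.351, 0.038], [169, 193], 0.77), ([0.741, 0.269, 0.03], [285, 274], 0.73)]
scene tub4 [([0.629, -0.201, 0.047], [196, 204], 0.96), ([0.283, -0.327, 0.038], [228, 162], 0.95), ([0.451, -0.345, 0.037], [199, 176], 0.91), 
[... 3245 characters left out ...]
01, 0.22, 0.032], [214, 181], 0.55), ([0.742, -0.227, 0.026], [347, 216], 0.29)]
side cup [([0.771, -0.087, 0.034], [324, 190], 0.68), ([0.79, 0.088, 0.081], [295, 156], 0.28)]
side glue [([0.789, 0.088, 0.081], [295, 156], 0.83), ([0.742, -0.226, 0.027], [347, 216], 0.68)]
side carrot [([0.359, 0.094, 0.016], [202, 220], 0.8)]
side knife [([0.524, -0.517, 0.007], [372, 307], 0.55), ([0.575, -0.103, 0.047], [288, 215], 0.2), ([0.397, -0.223, 0.024], [272, 266], 0.17)]
side clayblock [([0.472, 0.522, 0.061], [163, 143], 0.91)]
side sponge [([0.742, -0.226, 0.026], [347, 216], 0.59)]
1.5 [0.19052229 0.59521838 0.22250481] [ 1.54272917e-01  9.88028271e-01 -4.38735715e-05 -8.64022076e-06] 0.0187
```

```bash
cat > b.py <<'E'
from h import *
a=np.load("scene0.npz");b=np.load("side0.npz")
print(a["W"],b["W"])
for X in (a["X"],b["X"]):
    m=np.isfinite(X[...,2]); print(np.percentile(X[m][:,2],[1,5,25,50,75,95]))
for n,d in(("scene",a),("side",b)):
    f=d["f"][100:330] if n=="scene" else d["f"][110:360]
    f=f[:, 120:460] if n=="scene" else f[:,120:460]
    cv2.imwrite(f"pics/{n}0c.png",cv2.resize(f,(800,int(800*f.shape[0]/f.shape[1])),interpolation=cv2.INTER_CUBIC)[...,::-1])
E
python3 b.py
```

```text
[[-0.58880419  0.4216379  -0.68958764  1.64084383]
 [ 0.80827253  0.3095427  -0.50087805  0.78950636]
 [ 0.00226765 -0.85229385 -0.52305837  0.97210618]
 [ 0.          0.          0.          1.        ]] [[ 0.76685325 -0.42740924  0.47880835 -0.25785899]
 [-0.64163398 -0.49244172  0.58805356 -0.93388694]
 [-0.01555432 -0.75817049 -0.65187082  1.16000291]
 [ 0.          0.          0.          1.        ]]
[-0.75802691 -0.75274833 -0.15257872  0.00135182  0.16817387  0.55991109]
[-7.59469025e-01 -7.50544382e-01 -2.33202217e-01  3.25873244e-04
  2.26518907e-02  3.82971037e-01]
```

View pics/scene0c.png

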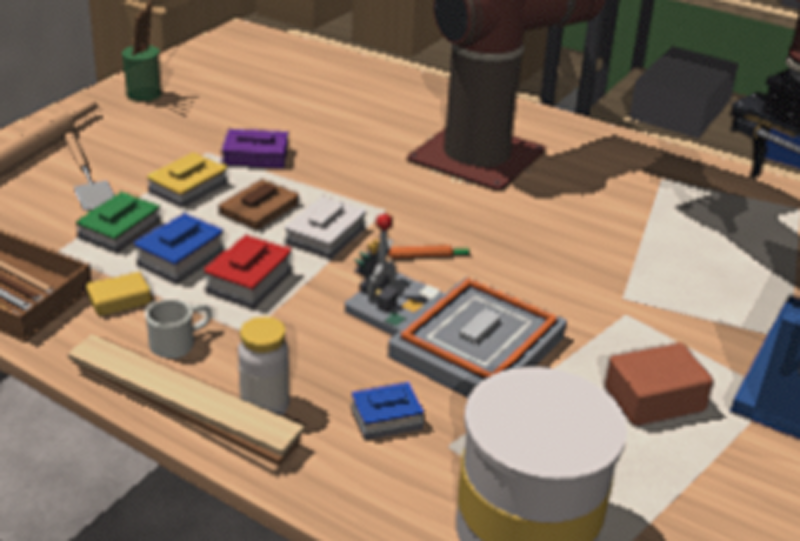

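View pics/side0c.png

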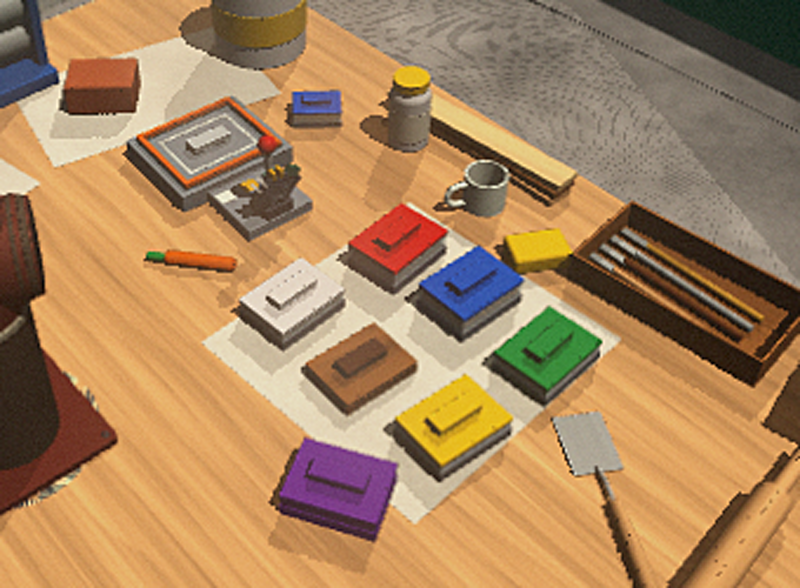

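Scene crop: tubs blue (180,243), red (250,265), green (118,217), yellow (187,178) and white (325,222), plus the brown board (258,203). A smaller blue look-alike is at (388,408), and a purple one at (255,147). The sled is at (478,330), with its knob at (384,221). The side crop shows the same layout, but the two cameras' world frames differ by about 35 mm. I'll check which is right with the wrist camera.

```bash
cat > plan.py <<'E'
from h import *
import sys
def plan(x,y,z,yaw=None):
    """yaw = world angle of tool x axis wanted (mod pi)"""
    T=pose(); cur=np.arctan2(T[1,0],T[0,0]); d=0
    o=telemetry.get_obs()
    if yaw is not None:
        d=(yaw-cur+np.pi/2)%np.pi-np.pi/2
    new=cur+d; w=np.array([x,y,z])-T[:3,3]
    c,s=np.cos(new),np.sin(new)
    # tool z down: tool x=(c,s), tool y=(s,-c)
    print("at",np.round(T[:3,3],4),"yaw",round(cur,3),"q6",round(o["qpos"][5],2),"t",round(o["time"],1),"| TURN",round(-d/0.08,2),"then X",round((w[0]*c+w[1]*s)/.03,2),"Y",round((w[0]*s-w[1]*c)/.03,2),"Z",round(-w[2]/.03,2),"units")
if __name__=="__main__": plan(*[float(a) for a in sys.argv[1:]])
E
python3 plan.py 0.45 0.2 0.35; python3 - <<'E'
from h import *
p,W=shot("wrist"); print(np.round(p["tool_from_camera"],3),p["intrinsics"])
E
```

```text
at [0.1905 0.5952 0.2225] yaw 2.832 q6 -0.13 t 1.5 | TURN 0.0 then X -12.25 Y -9.91 Z -4.25 units
[[ 0.    -0.954 -0.299  0.084]
 [ 1.     0.001 -0.     0.001]
 [ 0.    -0.299  0.954 -0.163]
 [ 0.     0.     0.     1.   ]] [[302.56506942   0.         256.10434124]
 [  0.         302.56506942 194.15031212]
 [  0.           0.           1.        ]]
```

```bash
python3 -m crank '[[-1,-0.8,-0.7,0],[-1,-0.8,-0.7,0],[-1,-0.8,-0.7,0],[-1,-0.8,-0.7,0],[-1,-0.8,-0.7,0],[-1,-0.8,-0.7,0],[-1,-0.9,0,0],[-1,-0.9,0,0],[-1,-0.9,0,0],[-1,-0.9,0,0],[-1,-0.9,0,0],[-1,-0.6,0,0]]' 1
cat > c.py <<'E'
from h import *
import sys
p,W=shot("wrist"); n=sys.argv[1]; save(p,n+".png"); X=cloud(p,W); np.savez(n+".npz",X=X,f=p["frame"],W=W)
for k in sys.argv[2:]:
    print(k,[(np.round(W[:3,:3]@b["xyz"]+W[:3,3],3).tolist(),np.round(px(p,W,W[:3,:3]@b["xyz"]+W[:3,3])).astype(int).tolist(),round(b["conf"],2)) for b in cams.boxes_of(k,p)])
print(np.nanpercentile(X[...,2],[5,50,95]))
E
python3 c.py w1 sled lever_knob carrot glue tub1; python3 plan.py 0.45 0.2 0.35
```

```text
time: 3.05
ee_pos: [0.4434, 0.2013, 0.3489]
orientation: [0.155, 0.988, 0.0, 0.0]
wrist_force: [-0.1, 0.4, 0.8]
finger_gap: 0.999
gripper_force: 0.0
sled [([0.506, 0.251, 0.034], [296, 181], 0.6), ([0.542, -0.071, 0.051], [123, 258], 0.37)]
lever_knob [([0.508, 0.116, 0.078], [215, 216], 0.89)]
carrot [([0.355, 0.107, 0.017], [182, 118], 0.57)]
glue [([0.771, 0.12, 0.016], [267, 321], 0.8), ([0.544, -0.071, 0.049], [124, 258], 0.37)]
tub1 [([0.408, -0.053, 0.041], [100, 183], 0.9), ([0.543, -0.071, 0.051], [123, 259], 0.64), ([0.746, 0.256, 0.03], [332, 297], 0.58), ([0.506, 0.253, 0.036], [297, 182], 0.31)]
[-2.24087818e-04  2.84006859e-03  4.59261086e-01]
at [0.4424 0.2032 0.3486] yaw 2.832 q6 -0.99 t 3.4 | TURN 0.0 then X -0.27 Y -0.02 Z -0.05 units
```

View pics/w1.png

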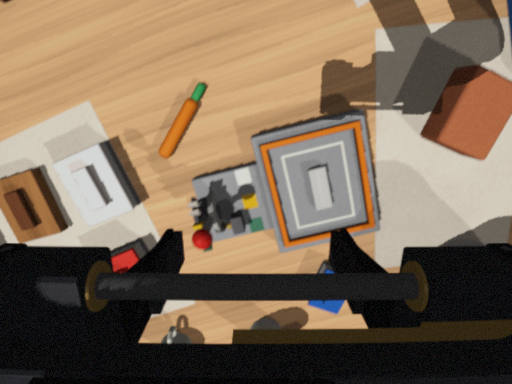

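Wrist view: the sled deck is at (315,185) with its rib at (320,187). The red knob is at (202,239), and the carrot, white tub and board are on the left. Next I measure with the point clouds.

```bash
cat > m.py <<'E'
from h import *
HUE={"tub1":(100,125),"tub2":(0,8),"tub3":(45,85),"tub4":(20,33)}
def rect(P):
    (c,s,a)=cv2.minAreaRect((P[:,:2]*1000).astype(np.float32)); s=np.array(s)
    if s[0]<s[1]: a+=90; s=s[::-1]
    a=(a+90)%180-90
    return np.round(np.array(c)/1000,4),np.round(s,1),round(np.radians(a),3)
def blobs(X,lo,hi,box,minA=60,mask=None):
    m=(X[...,2]>lo)&(X[...,2]<hi)&(X[...,0]>box[0])&(X[...,0]<box[1])&(X[...,1]>box[2])&(X[...,1]<box[3])
    if mask is not None: m&=mask
    n,L,st,_=cv2.connectedComponentsWithStats(m.astype(np.uint8),connectivity=4)
    return [(X[L==i],) + rect(X[L==i])+(tuple(np.round(np.median(np.argwhere(L==i),0)).astype(int)[::-1]),round(float(np.median(X[L==i][:,2])),4)) for i in range(1,n) if st[i,4]>=minA]
E
cat > d.py <<'E'
from m import *
for n in ["w1","scene0","side0"]:
    d=np.load(n+".npz"); X=d["X"]
    print(n)
    for lo,hi,k in ((.028,.041,"deck/lid"),(.043,.055,"rib/lid"),):
        for b in blobs(X,lo,hi,(.2,.85,-.45,.4),60): print(" ",k,b[1:])
    hsv=cv2.cvtColor(d["f"],cv2.COLOR_RGB2HSV)
    red=((hsv[...,0]<8)|(hsv[...,0]>172))&(hsv[...,1]>170)&(hsv[...,2]>70)
    m=red&(X[...,2]>.09)&(X[...,2]<.2)&(X[...,0]>.35)&(X[...,0]<.7)&(abs(X[...,1]-.05)<.15)
    print(" knob",m.sum(),np.round(np.median(X[m],0),4),np.round(X[m].max(0),4),np.round(X[m].min(0),4))
E
python3 d.py
```

```text
w1
  deck/lid (array([0.5239, 0.2863]), array([210. , 180.6]), np.float64(-0.057), (np.int64(306), np.int64(149)), 0.0347)
  deck/lid (array([0.5254, 0.2862]), array([164.4, 140.2]), np.float64(-0.061), (np.int64(320), np.int64(182)), 0.035)
  deck/lid (array([ 0.4095, -0.07  ]), array([121.1,  94.3]), np.float64(0.058), (np.int64(97), np.int64(182)), 0.0387)
  deck/lid (array([ 0.4087, -0.214 ]), array([70.2, 29.2]), np.float64(-0.036), (np.int64(21), np.int64(209)), 0.0383)
  deck/lid (array([0.758 , 0.2395]), array([66.9, 27.3]), np.float64(1.161), (np.int64(328), np.int64(305)), 0.0336)
  rib/lid (array([0.4978, 0.2877]), array([156.2, 127.5]), np.float64(1.514), (np.int64(288), np.int64(141)), 0.0442)
  rib/lid (array([0.549 , 0.3575]), array([148.6,  41.7]), np.float64(-0.311), (np.int64(366), np.int64(189)), 0.0441)
  rib/lid (array([ 0.4099, -0.0687]), array([70.7, 30.2]), np.float64(0.086), (np.int64(90), np.int64(187)), 0.0526)
  rib/lid (array([0.524 , 0.2855]), array([70.3, 27.4]), np.float64(-0.08), (np.int64(321), np.int64(187)), 0.0488)
  rib/lid (array([0.5188, 0.1302
[... 4522 characters left out ...]
4(382), np.int64(229)), 0.0472)
  rib/lid (array([ 0.608 , -0.2247]), array([125.1,  91.7]), np.float64(-0.007), (np.int64(320), np.int64(231)), 0.048)
  rib/lid (array([ 0.409, -0.071]), array([74.1, 34. ]), np.float64(0.061), (np.int64(243), np.int64(232)), 0.0517)
  rib/lid (array([ 0.6043, -0.3689]), array([74.3, 30.5]), np.float64(0.102), (np.int64(353), np.int64(255)), 0.0507)
  rib/lid (array([ 0.4251, -0.3708]), array([70.4, 29.5]), np.float64(-0.07), (np.int64(312), np.int64(286)), 0.0507)
  rib/lid (array([ 0.2598, -0.3438]), array([70.7, 37.4]), np.float64(-1.053), (np.int64(264), np.int64(312)), 0.0521)
 knob 36 [0.5043 0.0982 0.1544] [0.5193 0.111  0.1597] [0.4968 0.0871 0.1463]
```

```bash
python3 plan.py 0.5686 0.1032 0.12 3.0816
```

```text
at [0.4424 0.2032 0.3486] yaw 2.832 q6 -0.99 t 3.4 | TURN -3.12 then X -4.4 Y -3.07 Z 7.62 units
```

```bash
python3 -m crank '[[0,0,0,-1],[0,0,0,-1],[0,0,0,-1],[0,0,0,-0.12],[-0.9,-0.65,0.5,0],[-0.9,-0.6,0.5,0],[-0.9,-0.6,0.5,0],[-0.9,-0.6,0.5,0],[-0.8,-0.62,0.5,0],[0,0,1,0],[0,0,1,0],[0,0,1,0]]' -1
python3 plan.py 0.5686 0.1032 0.12 3.0816
```

```text
time: 4.85
ee_pos: [0.5689, 0.1034, 0.1826]
orientation: [0.031, 1.0, 0.0, 0.0]
wrist_force: [0.1, 0.0, 0.2]
finger_gap: 0.004
gripper_force: 0.0
at [0.5689 0.1034 0.1826] yaw 3.08 q6 -1.47 t 4.8 | TURN -0.01 then X 0.01 Y -0.01 Z 2.09 units
```

```bash
python3 -m crank '[[0,0,1,0],[0,0,1,0],[0,0,0.09,0],[0.5,0,0,0],[0.5,0,0,0],[0.5,0,0,0],[0.5,0,0,0],[0.5,0,0,0],[0.38,0,0,0],[0,0,0,0],[0,0,0,0]]' -1
python3 plan.py 0.4811 0.1085 0.12
```

```text
time: 6.22
ee_pos: [0.483, 0.1079, 0.1211]
orientation: [0.03, 1.0, -0.0, 0.0]
wrist_force: [3.5, -1.2, -1.1]
finger_gap: 0.002
gripper_force: 1.4
at [0.483  0.1079 0.1211] yaw 3.081 q6 -1.45 t 6.2 | TURN 0.0 then X 0.07 Y 0.02 Z 0.04 units
```

```bash
python3 -m crank '[[0.15,0,0,0],[0.1,0,0,0],[0,0,0,0],[0,0,0,0]]' -1; python3 -m crank '[[-0.6,0,0,0],[-0.4,0,-0.8,0],[0,0,-1,0],[0,0,-1,0],[0,0,-1,0],[0.7,0,-1,0],[0.7,0,-1,0],[0.5,0.5,-1,0],[0,0.5,0,0],[0,0,0,0]]' 1
cat > k.py <<'E'
from m import *
import sys
p,W=shot("wrist"); X=cloud(p,W); f=p["frame"]; save(p,sys.argv[1]+".png")
hsv=cv2.cvtColor(f,cv2.COLOR_RGB2HSV)
red=((hsv[...,0]<8)|(hsv[...,0]>172))&(hsv[...,1]>150)&(hsv[...,2]>60)
m=red&(X[...,2]>.08)&(X[...,2]<.2)&(abs(X[...,0]-.51)<.1)&(abs(X[...,1]-.108)<.03)
c=X[m]; print("knob",m.sum(),np.round((c.max(0)+c.min(0))/2,4),c[:,2].max())
for b in blobs(X,.028,.041,(.35,.7,.15,.4),200): print("deck",b[1:])
for b in blobs(X,.042,.07,(.35,.7,.15,.4),60): print("rib",b[1:])
E
python3 k.py w2
```

```text
time: 6.72
ee_pos: [0.4819, 0.1079, 0.1218]
orientation: [0.03, 1.0, 0.0, 0.008]
wrist_force: [26.8, -1.1, -17.8]
finger_gap: 0.007
gripper_force: 13.2
time: 7.98
ee_pos: [0.4498, 0.1408, 0.3237]
orientation: [0.029, 1.0, -0.0, -0.001]
wrist_force: [0.1, -0.7, -0.6]
finger_gap: 0.98
gripper_force: 0.0
knob 373 [0.4637 0.1075 0.1154] 0.1460240129651233
deck (array([0.5234, 0.2858]), array([209.4, 179.5]), np.float64(-0.065), (np.int64(351), np.int64(186)), 0.0349)
rib (array([0.5233, 0.2852]), array([68.8, 29. ]), np.float64(-0.061), (np.int64(351), np.int64(200)), 0.0487)
```

Fence sunk: the deck now reads one flat 210x180 blob, the knob is at the white notch, and the stop was felt at 27 N. Next is the red tub.

```bash
cat > see.py <<'E'
from m import *
from plan import plan
import sys
# see.py name x y lidz : refine tub near x,y, and plan the grasp
n,x,y,lz=sys.argv[1],*map(float,sys.argv[2:5])
p,W=shot("wrist"); X=cloud(p,W); save(p,"last_"+n+".png"); f=p["frame"]
box=(x-.13,x+.13,y-.13,y+.13); best={}
for k,lo,hi,sz in(("lid",lz-.006,lz+.007,(120,90)),("bar",lz+.009,lz+.022,(70,28))):
    bl=[b for b in blobs(X,lo,hi,box,60) if abs(b[2][0]-sz[0])<22 and abs(b[2][1]-sz[1])<15]
    bl.sort(key=lambda b:np.hypot(*(b[1]-[x,y])))
    for b in bl: print(k,b[1:],"rgb",f[b[4][1],b[4][0]],"n",len(b[0]))
    if bl: best[k]=bl[0]
b=best.get("bar") or best["lid"]
yaw=best.get("lid",b)[3]; c=np.mean([q[1] for q in best.values()],0)
print("grasp",c,yaw); plan(c[0],c[1],lz+.003,yaw)
E
python3 plan.py 0.597 -0.088 0.25 0.09
```

```text
at [0.4497 0.1402 0.3231] yaw 3.083 q6 -1.38 t 8.0 | TURN -1.86 then X -4.21 Y -8.02 Z 2.44 units
```

```bash
python3 -m crank '[[0,0,0,-0.95],[0,0,0,-0.91],[-0.42,-0.8,0.24,0],[-0.42,-0.8,0.24,0],[-0.42,-0.8,0.24,0],[-0.42,-0.8,0.24,0],[-0.42,-0.8,0.24,0],[-0.42,-0.8,0.24,0],[-0.42,-0.8,0.24,0],[-0.42,-0.8,0.24,0],[-0.42,-0.8,0.24,0],[-0.42,-0.8,0.24,0]]' 1; python3 -m crank '[[0,0,0,0],[0,0,0,0]]'; python3 see.py red 0.597 -0.088 0.048
```

```text
time: 9.52
ee_pos: [0.5964, -0.0892, 0.2501]
orientation: [-0.044, 0.999, 0.001, -0.002]
wrist_force: [0.3, 0.9, 0.9]
finger_gap: 1.0
gripper_force: 0.0
time: 9.78
ee_pos: [0.5962, -0.0878, 0.2515]
orientation: [-0.044, 0.999, 0.001, -0.001]
wrist_force: [-0.2, 0.9, 0.2]
finger_gap: 0.997
gripper_force: 0.0
lid (array([ 0.5946, -0.0877]), array([120.6,  90.1]), np.float64(0.109), (np.int64(255), np.int64(163)), 0.0489) rgb [209  55  44] n 5537
bar (array([ 0.5946, -0.0881]), array([70.4, 27.3]), np.float64(0.098), (np.int64(255), np.int64(170)), 0.0628) rgb [208  52  42] n 1340
grasp [ 0.5946 -0.0879] 0.109
at [ 0.5963 -0.0875  0.2521] yaw -3.053 q6 -1.94 t 9.8 | TURN -0.25 then X 0.06 Y -0.01 Z 6.7 units
```

View pics/last_red.png

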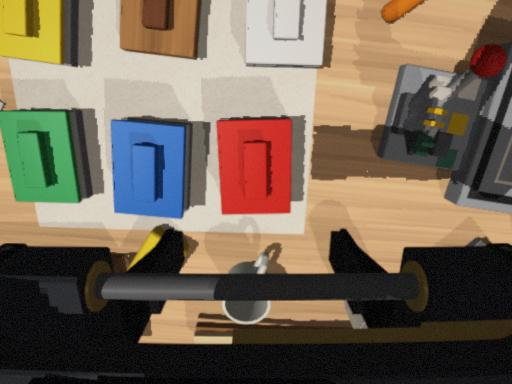

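The red tub's lid is at (255,165) and blue's is at (150,168), the same 120x90 size, so that blue one is the larger tub1. I'm grasping red now.

```bash
python3 -m crank '[[0.06,-0.01,0.8,-0.25],[0,0,0.9,0],[0,0,0.9,0],[0,0,0.9,0],[0,0,0.9,0],[0,0,0.8,0],[0,0,0.6,0],[0,0,0.5,0],[0,0,0.36,0],[0,0,0,0]]' 1; python3 -m crank '[[0,0,0,0],[0,0,0,0],[0,0,0,0],[0,0,0,0]]' -1; python3 -m crank '[[0,0,-0.5,0],[0,0,-1,0],[0,0,-1,0],[0,0,0,0]]' -1; python3 plan.py 0.524 0.2857 0.25 -0.061
```

```text
time: 11.08
ee_pos: [0.5947, -0.0882, 0.0523]
orientation: [-0.054, 0.999, 0.0, -0.001]
wrist_force: [0.1, 0.0, 0.4]
finger_gap: 1.001
gripper_force: 0.0
time: 11.58
ee_pos: [0.5953, -0.0884, 0.0533]
orientation: [-0.054, 0.999, -0.0, 0.0]
wrist_force: [-0.5, -0.8, -0.1]
finger_gap: 0.634
gripper_force: 0.0
time: 12.08
ee_pos: [0.5978, -0.0891, 0.1324]
orientation: [-0.054, 0.999, -0.001, 0.003]
wrist_force: [1.0, -0.0, -0.6]
finger_gap: 0.171
gripper_force: 0.0
at [ 0.5978 -0.0891  0.1324] yaw -3.033 q6 -1.96 t 12.1 | TURN 2.12 then X 3.22 Y 12.32 Z -3.92 units
```

```bash
python3 -m crank '[[0,0,0,0],[0,0,0,0],[0,0,0,0],[0,0,0,0],[0,0,0,0],[0,0,0,0],[0,0,0,0],[0,0,0,0]]' 0.2; python3 see.py red 0.5946 -0.0879 0.048
```

```text
time: 13.08
ee_pos: [0.5952, -0.0884, 0.1281]
orientation: [-0.054, 0.999, -0.0, 0.0]
wrist_force: [-0.2, -0.0, -0.8]
finger_gap: 0.599
gripper_force: 0.0
lid (array([ 0.5938, -0.088 ]), array([118.9,  90.3]), np.float64(0.109), (np.int64(256), np.int64(186)), 0.0489) rgb [104  22  19] n 10843
bar (array([ 0.594 , -0.0879]), array([69.1, 28. ]), np.float64(0.109), (np.int64(255), np.int64(204)), 0.0628) rgb [102  20   4] n 2844
grasp [ 0.5939  -0.08795] 0.109
at [ 0.5952 -0.0884  0.1281] yaw -3.033 q6 -1.96 t 13.1 | TURN -0.01 then X 0.04 Y 0.02 Z 2.57 units
```

```bash
python3 -m crank '[[0.04,0,0.8,0],[0,0,0.8,0],[0,0,0.6,0],[0,0,0.35,0],[0,0,0,0]]' 0.2; python3 -m crank '[[0,0,0,0],[0,0,0,0],[0,0,0,0],[0,0,0,0],[0,0,0,0],[0,0,0,0],[0,0,0,0],[0,0,0,0]]' -1; python3 -m crank '[[0,0,-0.3,0],[0,0,-0.6,0],[0,0,-1,0],[0,0,-1,0],[0,0,-1,0],[0,0,0,0]]' -1; python3 plan.py 0.524 0.2857 0.20 -0.061
```

```text
time: 13.75
ee_pos: [0.5935, -0.0884, 0.0508]
orientation: [-0.054, 0.999, 0.0, -0.001]
wrist_force: [0.3, 0.1, 0.5]
finger_gap: 0.603
gripper_force: 0.0
time: 14.75
ee_pos: [0.5944, -0.0888, 0.0522]
orientation: [-0.054, 0.999, -0.0, 0.0]
wrist_force: [0.5, 0.0, 6.1]
finger_gap: 0.32
gripper_force: 30.0
time: 15.5
ee_pos: [0.5961, -0.089, 0.1723]
orientation: [-0.054, 0.999, -0.001, 0.003]
wrist_force: [1.0, 0.6, -3.1]
finger_gap: 0.313
gripper_force: 30.0
at [ 0.5961 -0.089   0.1723] yaw -3.033 q6 -1.96 t 15.5 | TURN 2.12 then X 3.16 Y 12.32 Z -0.92 units
```

```bash
python3 -m crank '[[0,0,-0.5,0.71],[0,0,-0.5,0.71],[0,0,-0.3,0.70],[0.3,0.9,0,0],[0.3,1,0,0],[0.3,1,0,0],[0.3,1,0,0],[0.3,1,0,0],[0.3,1,0,0],[0.3,1,0,0],[0.3,1,0,0]]' -1;  python3 -m crank '[[0.3,1,0,0],[0.26,1,0,0],[0.2,1,0,0],[0,0.9,0,0],[0,0.52,0,0],[0,0,0,0],[0,0,0,0]]' -1; python3 plan.py 0.524 0.2857 0.087 -0.061
```

```text
time: 16.88
ee_pos: [0.5352, 0.1533, 0.2057]
orientation: [0.03, 1.0, -0.0, -0.001]
wrist_force: [0.8, -0.1, -2.6]
finger_gap: 0.318
gripper_force: 30.0
time: 17.75
ee_pos: [0.5217, 0.2853, 0.207]
orientation: [0.031, 1.0, -0.0, -0.0]
wrist_force: [-0.2, 0.3, -2.6]
finger_gap: 0.32
gripper_force: 30.0
at [0.5217 0.2853 0.207 ] yaw 3.08 q6 -1.14 t 17.8 | TURN -0.01 then X -0.07 Y 0.02 Z 4.0 units
```

```bash
python3 -m crank '[[-0.07,0.02,0.6,0],[0,0,0.9,0],[0,0,0.8,0],[0,0,0.6,0],[0,0,0.5,0],[0,0,0.3,0],[0,0,0.2,0],[0,0,0.05,0],[0,0,0,0],[0,0,0,0]]' -1; python3 plan.py 0.524 0.2857 0.086 -0.061
```

```text
time: 19.0
ee_pos: [0.5245, 0.2868, 0.0897]
orientation: [0.03, 1.0, 0.0, 0.001]
wrist_force: [-0.4, -0.9, -3.7]
finger_gap: 0.321
gripper_force: 30.0
at [0.5245 0.2868 0.0897] yaw 3.081 q6 -1.14 t 19.0 | TURN 0.0 then X 0.01 Y -0.04 Z 0.12 units
```

```bash
python3 -m crank '[[0,-0.03,0.07,0],[0,0,0.05,0],[0,0,0,0]]' -1;  python3 -m crank '[[0,0,0,0],[0,0,0,0],[0,0,0,0],[0,0,0,0],[0,0,0,0],[0,0,0,0]]' 0.2;python3 -m crank '[[0,0,-0.4,0],[0,0,-0.8,0],[0,0,-1,0],[0,0,-1,0],[0,0,-1,0],[0,0,-1,0],[0,0,-0.3,0],[0,0,0,0],[0,0,0,0]]' 0.2; python3 see.py stack1 0.524 0.2857 0.082
```

```text
time: 19.38
ee_pos: [0.5241, 0.2857, 0.0862]
orientation: [0.03, 1.0, -0.0, 0.0]
wrist_force: [-2.3, -1.3, 4.0]
finger_gap: 0.317
gripper_force: 30.0
time: 20.12
ee_pos: [0.524, 0.2857, 0.0854]
orientation: [0.031, 1.0, -0.0, -0.0]
wrist_force: [-0.5, 0.3, -0.2]
finger_gap: 0.598
gripper_force: 0.0
time: 21.25
ee_pos: [0.5232, 0.2854, 0.2488]
orientation: [0.031, 1.0, -0.0, -0.001]
wrist_force: [-0.2, 0.4, 0.1]
finger_gap: 0.602
gripper_force: 0.0
lid (array([0.5242, 0.2873]), array([120.1,  90.3]), np.float64(-0.06), (np.int64(257), np.int64(172)), 0.0829) rgb [214  56  45] n 6653
bar (array([0.5237, 0.2872]), array([69.4, 27.9]), np.float64(-0.072), (np.int64(257), np.int64(179)), 0.0968) rgb [214  52  46] n 1620
grasp [0.52395 0.28725] -0.06
at [0.5232 0.2854 0.2487] yaw 3.081 q6 -1.14 t 21.3 | TURN -0.01 then X -0.02 Y 0.06 Z 5.46 units
```

```bash
python3 plan.py 0.611 -0.222 0.2 0.01
```

```text
at [0.5232 0.2854 0.2487] yaw 3.081 q6 -1.14 t 21.3 | TURN -0.89 then X -2.76 Y -16.94 Z 1.62 units
```

```bash
python3 -m crank '[[0,0,0,-0.89],[-0.2,-1,0,0],[-0.2,-1,0,0],[-0.2,-1,0,0],[-0.2,-1,0,0],[-0.2,-1,0,0],[-0.2,-1,0,0],[-0.2,-1,0,0],[-0.2,-1,0,0],[-0.2,-1,0,0],[-0.2,-1,0,0],[-0.2,-1,0,0]]' 0.2; python3 -m crank '[[-0.2,-1,0.3,0],[-0.2,-1,0.3,0],[-0.16,-1,0.4,0],[0,-1,0.4,0],[0,-1,0.2,0],[0,-0.94,0,0],[0,0,0,0],[0,0,0,0],[0,0,0,0]]' 0.2; python3 see.py blue 0.611 -0.222 0.048
```

```text
time: 22.8
ee_pos: [0.5929, -0.0444, 0.2489]
orientation: [-0.005, 1.0, 0.0, -0.001]
wrist_force: [0.9, 0.2, 0.3]
finger_gap: 0.599
gripper_force: 0.0
time: 23.92
ee_pos: [0.612, -0.2204, 0.2022]
orientation: [-0.006, 1.0, 0.0, -0.0]
wrist_force: [0.4, -0.4, 0.3]
finger_gap: 0.601
gripper_force: 0.0
lid (array([ 0.6093, -0.2212]), array([120.2,  90.3]), np.float64(-0.011), (np.int64(254), np.int64(170)), 0.0489) rgb [ 53 110 189] n 7163
bar (array([ 0.6091, -0.221 ]), array([70. , 27.9]), np.float64(-0.002), (np.int64(254), np.int64(179)), 0.0628) rgb [ 50 110 189] n 1779
grasp [ 0.6092 -0.2211] -0.011
at [ 0.6121 -0.2205  0.2024] yaw -3.13 q6 -2.05 t 24.0 | TURN 0.28 then X 0.1 Y -0.02 Z 5.05 units
```

```bash
python3 -m crank '[[0.1,-0.02,0.9,0.28],[0,0,0.9,0],[0,0,0.9,0],[0,0,0.8,0],[0,0,0.7,0],[0,0,0.5,0],[0,0,0.33,0],[0,0,0,0]]' 0.2; python3 -m crank '[[0,0,0,0],[0,0,0,0],[0,0,0,0],[0,0,0,0],[0,0,0,0],[0,0,0,0],[0,0,0,0]]' -1; python3 -m crank '[[0,0,-0.3,0],[0,0,-0.6,0],[0,0,-1,0],[0,0,-1,0],[0,0,-1,0],[0,0,-1,0],[0,0,-0.4,0],[0,0,0,0]]' -1; python3 plan.py 0.5240 0.2867 0.21 -0.061
```

```text
time: 24.98
ee_pos: [0.6087, -0.222, 0.0509]
orientation: [0.006, 1.0, 0.0, -0.0]
wrist_force: [-0.8, 1.6, 0.7]
finger_gap: 0.597
gripper_force: 0.0
time: 25.85
ee_pos: [0.6093, -0.2225, 0.0521]
orientation: [0.006, 1.0, -0.0, 0.0]
wrist_force: [-0.7, 0.0, 5.5]
finger_gap: 0.318
gripper_force: 30.0
time: 26.85
ee_pos: [0.6093, -0.2224, 0.2116]
orientation: [0.006, 1.0, -0.0, 0.001]
wrist_force: [0.0, -0.0, -3.4]
finger_gap: 0.319
gripper_force: 30.0
at [ 0.6093 -0.2224  0.2116] yaw 3.129 q6 -2.03 t 26.9 | TURN 0.61 then X 3.87 Y 16.76 Z 0.05 units
```

```bash
python3 -m crank '[[0,0,0,0.61],[0.2,0.9,0,0],[0.2,1,0,0],[0.2,1,0,0],[0.2,1,0,0],[0.2,1,0,0],[0.2,1,0,0],[0.2,1,0,0],[0.2,1,0,0],[0.2,1,0,0],[0.2,1,0,0],[0.2,1,0,0]]' -1;  python3 -m crank '[[0.3,1,0,0],[0.3,1,0,0],[0.3,1,0,0],[0.3,1,0,0],[0.3,1,0,0],[0.17,0.86,0,0],[0,0,0,0],[0,0,0,0],[0,0,0,0]]' -1; python3 plan.py 0.524 0.2867 0.134 -0.061
```

```text
time: 28.35
ee_pos: [0.5612, 0.1101, 0.209]
orientation: [0.03, 1.0, 0.0, -0.001]
wrist_force: [0.5, 0.1, -4.3]
finger_gap: 0.32
gripper_force: 30.0
time: 29.48
ee_pos: [0.5235, 0.286, 0.2101]
orientation: [0.031, 1.0, -0.0, -0.0]
wrist_force: [0.4, -0.7, -2.9]
finger_gap: 0.313
gripper_force: 30.0
at [0.5235 0.286  0.2101] yaw 3.08 q6 -1.14 t 29.5 | TURN -0.01 then X -0.01 Y 0.03 Z 2.54 units
```

```bash
python3 -m crank '[[0,0.03,0.7,0],[0,0,0.7,0],[0,0,0.5,0],[0,0,0.35,0],[0,0,0.2,0],[0,0,0.05,0],[0,0,0.05,0],[0,0,0,0],[0,0,0,0]]' -1; python3 plan.py 0.524 0.2867 0.134 -0.061;  python3 -m crank '[[0,0,0,0],[0,0,0,0],[0,0,0,0],[0,0,0,0],[0,0,0,0],[0,0,0,0]]' 0.2;python3 -m crank '[[0,0,-0.4,0],[0,0,-0.8,0],[0,0,-1,0],[0,0,-1,0],[0,0,-1,0],[0,0,-0.4,0],[0,0,0,0],[0,0,0,0]]' 0.2; python3 see.py stack2 0.524 0.2867 0.130
```

```text
time: 30.6
ee_pos: [0.524, 0.2877, 0.1344]
orientation: [0.03, 1.0, 0.0, 0.0]
wrist_force: [-0.3, 0.4, -3.0]
finger_gap: 0.318
gripper_force: 30.0
at [0.524  0.2877 0.1344] yaw 3.081 q6 -1.14 t 30.6 | TURN 0.0 then X -0.0 Y -0.03 Z 0.01 units
time: 31.35
ee_pos: [0.5237, 0.2876, 0.134]
orientation: [0.03, 1.0, -0.0, -0.0]
wrist_force: [-0.4, 0.1, -0.7]
finger_gap: 0.6
gripper_force: 0.0
time: 32.35
ee_pos: [0.5231, 0.2873, 0.2705]
orientation: [0.03, 1.0, -0.0, -0.001]
wrist_force: [-0.5, -0.2, 0.3]
finger_gap: 0.598
gripper_force: 0.0
lid (array([0.5237, 0.2894]), array([119. ,  90.3]), np.float64(-0.059), (np.int64(257), np.int64(177)), 0.1309) rgb [ 55 112 192] n 7641
bar (array([0.5236, 0.2894]), array([69.7, 27.8]), np.float64(-0.049), (np.int64(257), np.int64(186)), 0.1448) rgb [ 55 113 194] n 1896
grasp [0.52365 0.2894 ] -0.059
at [0.523  0.2873 0.2703] yaw 3.081 q6 -1.14 t 32.4 | TURN -0.03 then X -0.02 Y 0.07 Z 4.58 units
```

```bash
python3 plan.py 0.41 -0.071 0.2 0.06
```

```text
at [0.523  0.2873 0.2703] yaw 3.081 q6 -1.14 t 32.4 | TURN -1.51 then X 4.48 Y -11.7 Z 2.34 units
```

```bash
python3 -m crank '[[0,0,0,-0.76],[0,0,0,-0.75],[0.4,-1,0,0],[0.4,-1,0,0],[0.4,-1,0,0],[0.4,-1,0,0],[0.4,-1,0,0],[0.4,-1,0,0],[0.4,-1,0.3,0],[0.4,-1,0.5,0],[0.4,-1,0.5,0],[0.4,-1,0.5,0]]' 0.2; python3 -m crank '[[0.3,-1,0.3,0],[0.18,-0.7,0.24,0],[0,0,0,0],[0,0,0,0],[0,0,0,0]]' 0.2; python3 see.py white 0.41 -0.071 0.038
```

```text
time: 33.9
ee_pos: [0.4208, -0.0198, 0.2164]
orientation: [-0.03, 1.0, 0.0, -0.001]
wrist_force: [0.6, 0.6, 0.4]
finger_gap: 0.602
gripper_force: 0.0
time: 34.52
ee_pos: [0.4108, -0.0701, 0.202]
orientation: [-0.03, 1.0, 0.0, 0.0]
wrist_force: [-0.2, 0.4, 0.2]
finger_gap: 0.6
gripper_force: 0.0
lid (array([ 0.4097, -0.0691]), array([119.6,  90.2]), np.float64(0.066), (np.int64(256), np.int64(170)), 0.0389) rgb [214 210 204] n 6787
bar (array([ 0.4095, -0.0691]), array([69.6, 27.7]), np.float64(0.049), (np.int64(256), np.int64(178)), 0.0528) rgb [214 211 204] n 1643
grasp [ 0.4096 -0.0691] 0.066
at [ 0.4108 -0.0701  0.202 ] yaw -3.081 q6 -1.99 t 34.6 | TURN -0.06 then X 0.04 Y 0.04 Z 5.37 units
```

```bash
python3 -m crank '[[0.04,0.02,0.9,-0.06],[0,0,0.9,0],[0,0,0.9,0],[0,0,0.9,0],[0,0,0.8,0],[0,0,0.5,0],[0,0,0.4,0],[0,0,0.05,0],[0,0,0,0]]' 0.2; python3 -m crank '[[0,0,0,0],[0,0,0,0],[0,0,0,0],[0,0,0,0],[0,0,0,0],[0,0,0,0],[0,0,0,0]]' -1; python3 -m crank '[[0,0,-0.3,0],[0,0,-0.6,0],[0,0,-1,0],[0,0,-1,0],[0,0,-1,0],[0,0,-1,0],[0,0,-1,0],[0,0,-0.5,0],[0,0,0,0]]' -1; python3 plan.py 0.5240 0.2857 0.24 -0.061
```

```text
time: 35.7
ee_pos: [0.4099, -0.0704, 0.0418]
orientation: [-0.032, 0.999, -0.0, 0.0]
wrist_force: [0.2, 0.0, 0.6]
finger_gap: 0.6
gripper_force: 0.0
time: 36.58
ee_pos: [0.4095, -0.0704, 0.0416]
orientation: [-0.032, 0.999, -0.0, 0.0]
wrist_force: [-1.3, 0.5, 5.0]
finger_gap: 0.319
gripper_force: 30.0
time: 37.7
ee_pos: [0.4097, -0.0703, 0.2338]
orientation: [-0.032, 0.999, -0.0, 0.001]
wrist_force: [0.3, -0.5, -3.1]
finger_gap: 0.319
gripper_force: 30.0
at [ 0.4097 -0.0703  0.2338] yaw -3.077 q6 -2.0 t 37.7 | TURN 1.57 then X -3.08 Y 12.08 Z -0.21 units
```

```bash
python3 -m crank '[[0,0,-0.11,0.79],[0,0,-0.1,0.78],[-0.25,0.9,0,0],[-0.25,1,0,0],[-0.25,1,0,0],[-0.25,1,0,0],[-0.25,1,0,0],[-0.25,1,0,0],[-0.25,1,0,0],[-0.25,1,0,0],[-0.25,1,0,0],[-0.25,1,0,0]]' -1;  python3 -m crank '[[-0.25,1,0,0],[-0.25,0.8,0,0],[-0.08,0.38,0,0],[0,0,0,0],[0,0,0,0],[0,0,0,0]]' -1; python3 plan.py 0.524 0.2857 0.172 -0.061
```

```text
time: 39.2
ee_pos: [0.5014, 0.2223, 0.2371]
orientation: [0.03, 1.0, -0.001, -0.002]
wrist_force: [0.8, -0.6, -2.6]
finger_gap: 0.317
gripper_force: 30.0
time: 39.95
ee_pos: [0.5236, 0.285, 0.2397]
orientation: [0.031, 1.0, -0.0, -0.0]
wrist_force: [-0.5, 0.7, -3.2]
finger_gap: 0.319
gripper_force: 30.0
at [0.5236 0.285  0.2397] yaw 3.08 q6 -1.14 t 40.0 | TURN -0.01 then X -0.01 Y 0.02 Z 2.26 units
```

```bash
python3 -m crank '[[0,0.02,0.6,0],[0,0,0.6,0],[0,0,0.4,0],[0,0,0.3,0],[0,0,0.2,0],[0,0,0.1,0],[0,0,0.05,0],[0,0,0,0],[0,0,0,0]]' -1; python3 plan.py 0.524 0.2857 0.172 -0.061;  python3 -m crank '[[0,0,0,0],[0,0,0,0],[0,0,0,0],[0,0,0,0],[0,0,0,0],[0,0,0,0]]' 0.2;python3 -m crank '[[0,0,-0.4,0],[0,0,-0.8,0],[0,0,-1,0],[0,0,-1,0],[0,0,-1,0],[0,0,-0.4,0],[0,0,0,0],[0,0,0,0]]' 0.2; python3 see.py stack3 0.524 0.2867 0.168; python3 plan.py 0.606 -0.368 0.2 0.08
```

```text
time: 41.08
ee_pos: [0.5239, 0.2865, 0.1726]
orientation: [0.031, 1.0, 0.0, 0.0]
wrist_force: [-0.4, 0.4, -4.2]
finger_gap: 0.322
gripper_force: 30.0
at [0.5239 0.2865 0.1726] yaw 3.081 q6 -1.14 t 41.1 | TURN -0.0 then X -0.0 Y -0.03 Z 0.02 units
time: 41.82
ee_pos: [0.5237, 0.2864, 0.1721]
orientation: [0.03, 1.0, -0.0, -0.0]
wrist_force: [0.7, -0.7, 0.0]
finger_gap: 0.601
gripper_force: 0.0
time: 42.82
ee_pos: [0.5231, 0.2862, 0.3085]
orientation: [0.03, 1.0, -0.0, -0.001]
wrist_force: [-0.8, -0.1, 0.2]
finger_gap: 0.604
gripper_force: 0.0
lid (array([0.5246, 0.2881]), array([120.8,  90.2]), np.float64(-0.059), (np.int64(257), np.int64(177)), 0.1689) rgb [224 220 213] n 7732
bar (array([0.5238, 0.2882]), array([69.4, 27.9]), np.float64(-0.048), (np.int64(257), np.int64(186)), 0.1828) rgb [222 218 211] n 1894
grasp [0.5242  0.28815] -0.059
at [0.523  0.2862 0.3083] yaw 3.081 q6 -1.14 t 42.9 | TURN -0.03 then X -0.03 Y 0.07 Z 4.58 units
at [0.523  0.2862 0.3083] yaw 3.081 q6 -1.14 t 42.9 | TURN -1.76 then X -1.01 Y -21.96 Z 3.61 units
```

```bash
python3 -m crank '[[0,0,0,-0.88],[0,-1,0,-0.88],[0,-1,0,0],[0,-1,0,0],[0,-1,0,0],[0,-1,0,0],[0,-1,0,0],[0,-1,0,0],[0,-1,0,0],[0,-1,0,0],[0,-1,0.1,0],[0,-1,0.1,0]]' 0.2; python3 -m crank '[[-0.1,-1,0.3,0],[-0.1,-1,0.3,0],[-0.1,-1,0.3,0],[-0.1,-1,0.4,0],[-0.1,-1,0.4,0],[-0.1,-1,0.4,0],[-0.1,-1,0.4,0],[-0.1,-1,0.4,0],[-0.1,-1,0.3,0],[-0.1,-1,0.2,0],[0,-0.9,0,0],[0,0,0,0]]' 0.2; python3 -m crank '[[0,0,0,0],[0,0,0,0],[0,0,0,0]]' 0.2; python3 see.py green 0.606 -0.368 0.038
```

```text
time: 44.38
ee_pos: [0.5474, -0.0435, 0.3026]
orientation: [-0.04, 0.999, 0.0, -0.001]
wrist_force: [-0.4, -0.0, 0.4]
finger_gap: 0.602
gripper_force: 0.0
time: 45.88
ee_pos: [0.6028, -0.3675, 0.1999]
orientation: [-0.039, 0.999, 0.001, -0.001]
wrist_force: [0.0, 1.1, -0.3]
finger_gap: 0.602
gripper_force: 0.0
time: 46.25
ee_pos: [0.6041, -0.3653, 0.2024]
orientation: [-0.04, 0.999, -0.0, 0.0]
wrist_force: [0.4, 0.3, -0.5]
finger_gap: 0.598
gripper_force: 0.0
lid (array([ 0.6064, -0.3661]), array([120.2,  90.3]), np.float64(0.064), (np.int64(254), np.int64(173)), 0.0388) rgb [ 59 152  80] n 6710
bar (array([ 0.6064, -0.366 ]), array([69.9, 28. ]), np.float64(0.057), (np.int64(254), np.int64(182)), 0.0528) rgb [ 57 151  82] n 1634
grasp [ 0.6064  -0.36605] 0.064
at [ 0.6041 -0.3655  0.2024] yaw -3.061 q6 -2.31 t 46.3 | TURN 0.21 then X -0.08 Y -0.02 Z 5.38 units
```

```bash
python3 -m crank '[[-0.08,-0.03,0.9,0.21],[0,0,0.9,0],[0,0,0.9,0],[0,0,0.9,0],[0,0,0.8,0],[0,0,0.5,0],[0,0,0.4,0],[0,0,0.05,0],[0,0,0,0]]' 0.2; python3 -m crank '[[0,0,0,0],[0,0,0,0],[0,0,0,0],[0,0,0,0],[0,0,0,0],[0,0,0,0],[0,0,0,0]]' -1; python3 -m crank '[[0,0,-0.3,0],[0,0,-0.6,0],[0,0,-1,0],[0,0,-1,0],[0,0,-1,0],[0,0,-1,0],[0,0,-1,0],[0,0,-1,0],[0,0,-0.9,0],[0,0,0,0]]' -1; python3 plan.py 0.5240 0.2857 0.28 -0.061
```

```text
time: 47.42
ee_pos: [0.6068, -0.3672, 0.0425]
orientation: [-0.031, 1.0, -0.0, 0.0]
wrist_force: [1.0, -0.5, -0.1]
finger_gap: 0.599
gripper_force: 0.0
time: 48.3
ee_pos: [0.6065, -0.3671, 0.042]
orientation: [-0.032, 1.0, -0.0, 0.0]
wrist_force: [-0.4, -1.0, 2.1]
finger_gap: 0.317
gripper_force: 30.0
time: 49.55
ee_pos: [0.6076, -0.3677, 0.2802]
orientation: [-0.032, 0.999, -0.002, 0.003]
wrist_force: [0.4, -0.4, -3.2]
finger_gap: 0.317
gripper_force: 30.0
at [ 0.6076 -0.3677  0.2802] yaw -3.078 q6 -2.29 t 49.5 | TURN 1.55 then X 4.11 Y 21.57 Z 0.01 units
```

```bash
python3 -m crank '[[0,0,0,0.78],[0,0,0,0.77],[0.2,0.9,0,0],[0.2,1,0,0],[0.2,1,0,0],[0.2,1,0,0],[0.2,1,0,0],[0.2,1,0,0],[0.2,1,0,0],[0.2,1,0,0],[0.2,1,0,0],[0.2,1,0,0]]' -1;  python3 -m crank '[[0.2,1,0,0],[0.2,1,0,0],[0.2,1,0,0],[0.2,1,0,0],[0.2,1,0,0],[0.2,1,0,0],[0.2,1,0,0],[0.2,1,0,0],[0.2,1,0,0],[0.2,1,0,0],[0.1,0.67,0,0],[0,0,0,0]]' -1;  python3 -m crank '[[0,0,0,0],[0,0,0,0],[0,0,0,0]]' -1; python3 plan.py 0.524 0.2857 0.211 -0.061
```

```text
time: 51.05
ee_pos: [0.5635, -0.0655, 0.2741]
orientation: [0.031, 1.0, 0.0, -0.001]
wrist_force: [0.3, 0.9, -2.5]
finger_gap: 0.321
gripper_force: 30.0
time: 52.55
ee_pos: [0.5206, 0.2575, 0.2748]
orientation: [0.029, 1.0, -0.0, -0.001]
wrist_force: [-0.1, 0.3, -1.3]
finger_gap: 0.321
gripper_force: 30.0
time: 52.92
ee_pos: [0.5214, 0.2558, 0.2757]
orientation: [0.031, 1.0, -0.0, 0.0]
wrist_force: [-0.4, 0.7, -2.1]
finger_gap: 0.32
gripper_force: 30.0
at [0.5214 0.2558 0.2757] yaw 3.08 q6 -1.19 t 52.9 | TURN -0.01 then X -0.02 Y 1.0 Z 2.16 units
```

```bash
python3 -m crank '[[-0.02,0.6,0,0],[0,0.4,0,0],[0,0,0.3,0],[0,0,0.6,0],[0,0,0.5,0],[0,0,0.4,0],[0,0,0.2,0],[0,0,0.12,0],[0,0,0.05,0],[0,0,0,0],[0,0,0,0]]' -1; python3 plan.py 0.524 0.2857 0.211 -0.061;  python3 -m crank '[[0,0,0,0],[0,0,0,0],[0,0,0,0],[0,0,0,0],[0,0,0,0],[0,0,0,0]]' 0.2;python3 -m crank '[[0,0,-0.4,0],[0,0,-0.8,0],[0,0,-1,0],[0,0,-1,0],[0,0,-1,0],[0,0,-0.4,0],[0,0,0,0],[0,0,0,0]]' 0.2; python3 see.py stack4 0.524 0.2867 0.206; python3 plan.py 0.428 -0.369 0.2 -0.06
```

```text
time: 54.3
ee_pos: [0.5239, 0.2866, 0.211]
orientation: [0.03, 1.0, 0.0, 0.0]
wrist_force: [-0.2, 0.1, -2.1]
finger_gap: 0.317
gripper_force: 30.0
at [0.5239 0.2866 0.211 ] yaw 3.081 q6 -1.14 t 54.3 | TURN 0.0 then X -0.01 Y -0.03 Z 0.0 units
time: 55.05
ee_pos: [0.5236, 0.2865, 0.2105]
orientation: [0.031, 1.0, -0.0, -0.0]
wrist_force: [-0.4, -0.4, -0.3]
finger_gap: 0.598
gripper_force: 0.0
time: 56.05
ee_pos: [0.5231, 0.2863, 0.347]
orientation: [0.031, 1.0, -0.0, -0.001]
wrist_force: [-0.2, -0.3, 0.4]
finger_gap: 0.603
gripper_force: 0.0
lid (array([0.5238, 0.2882]), array([119.3,  90.4]), np.float64(-0.059), (np.int64(257), np.int64(177)), 0.2069) rgb [ 64 161  90] n 7618
bar (array([0.5237, 0.2882]), array([69.8, 28. ]), np.float64(-0.056), (np.int64(257), np.int64(185)), 0.2208) rgb [ 62 162  88] n 1892
grasp [0.52375 0.2882 ] -0.059
at [0.5231 0.2862 0.3468] yaw 3.081 q6 -1.14 t 56.1 | TURN -0.03 then X -0.02 Y 0.07 Z 4.59 units
at [0.5231 0.2862 0.3468] yaw 3.081 q6 -1.14 t 56.1 | TURN -0.01 then X 1.85 Y -21.99 Z 4.89 units
```

Next is yellow.

```bash
python3 -m crank '[[0,-1,0,0],[0,-1,0,0],[0,-1,0,0],[0,-1,0,0],[0,-1,0,0],[0.1,-1,0,0],[0.1,-1,0,0],[0.1,-1,0.2,0],[0.1,-1,0.3,0],[0.1,-1,0.3,0],[0.1,-1,0.3,0],[0.1,-1,0.3,0]]' 0.2; python3 -m crank '[[0.1,-1,0.4,0],[0.1,-1,0.4,0],[0.1,-1,0.4,0],[0.1,-1,0.4,0],[0.1,-1,0.4,0],[0.1,-1,0.4,0],[0.1,-1,0.4,0],[0.1,-1,0.4,0],[0.1,-1,0.3,0],[0.1,-1,0,0],[0.15,0,0,0],[0,0,0,0]]' 0.2; python3 -m crank '[[0,0,0,0],[0,0,0,0],[0,0,0,0]]' 0.2; python3 see.py yellow 0.428 -0.369 0.038
```

```text
time: 57.6
ee_pos: [0.4799, -0.0723, 0.3049]
orientation: [0.03, 1.0, 0.0, -0.001]
wrist_force: [0.1, -0.5, 0.0]
finger_gap: 0.6
gripper_force: 0.0
time: 59.1
ee_pos: [0.4274, -0.368, 0.2006]
orientation: [0.031, 1.0, 0.001, -0.001]
wrist_force: [-0.4, 0.3, 0.1]
finger_gap: 0.599
gripper_force: 0.0
time: 59.48
ee_pos: [0.4283, -0.3685, 0.2017]
orientation: [0.03, 1.0, -0.0, 0.0]
wrist_force: [-0.3, -0.6, -0.3]
finger_gap: 0.601
gripper_force: 0.0
lid (array([ 0.4271, -0.3673]), array([119.5,  90.2]), np.float64(-0.07), (np.int64(256), np.int64(170)), 0.0389) rgb [212 187  44] n 6790
bar (array([ 0.4268, -0.3673]), array([69.3, 27.7]), np.float64(-0.048), (np.int64(256), np.int64(178)), 0.0529) rgb [214 187  47] n 1644
grasp [ 0.42695 -0.3673 ] -0.07
at [ 0.4282 -0.3686  0.2017] yaw 3.081 q6 -2.36 t 59.5 | TURN 0.12 then X 0.05 Y 0.04 Z 5.36 units
```

```bash
python3 -m crank '[[0.05,0.0,0.9,0.1],[0,0,0.9,0],[0,0,0.9,0],[0,0,0.9,0],[0,0,0.8,0],[0,0,0.5,0],[0,0,0.4,0],[0,0,0.05,0],[0,0,0,0]]' 0.2; python3 -m crank '[[0,0,0,0],[0,0,0,0],[0,0,0,0],[0,0,0,0],[0,0,0,0],[0,0,0,0],[0,0,0,0]]' -1; python3 -m crank '[[0,0,-0.3,0],[0,0,-0.6,0],[0,0,-1,0],[0,0,-1,0],[0,0,-1,0],[0,0,-1,0],[0,0,-1,0],[0,0,-1,0],[0,0,-1,0],[0,0,-0.9,0],[0,0,0,0],[0,0,0,0]]' -1; python3 plan.py 0.5240 0.2857 0.305 -0.061
```

```text
time: 60.65
ee_pos: [0.4269, -0.3693, 0.0417]
orientation: [0.034, 0.999, -0.0, 0.0]
wrist_force: [0.2, 1.3, 0.0]
finger_gap: 0.596
gripper_force: 0.0
time: 61.52
ee_pos: [0.4266, -0.3689, 0.0413]
orientation: [0.034, 0.999, -0.0, 0.0]
wrist_force: [-0.2, 0.6, 3.7]
finger_gap: 0.316
gripper_force: 30.0
time: 63.02
ee_pos: [0.4261, -0.3684, 0.3042]
orientation: [0.034, 0.999, 0.0, -0.0]
wrist_force: [0.5, 0.2, -2.7]
finger_gap: 0.314
gripper_force: 30.0
at [ 0.4261 -0.3684  0.3042] yaw 3.073 q6 -2.35 t 63.0 | TURN -0.1 then X -1.93 Y 21.96 Z -0.03 units
```

```bash
python3 -m crank '[[0,0.7,0,-0.1],[-0.1,1,0,0],[-0.1,1,0,0],[-0.1,1,0,0],[-0.1,1,0,0],[-0.1,1,0,0],[-0.1,1,0,0],[-0.1,1,0,0],[-0.1,1,0,0],[-0.1,1,0,0],[-0.1,1,0,0],[-0.1,1,0,0]]' -1;  python3 -m crank '[[-0.1,1,0,0],[-0.1,1,0,0],[-0.1,1,0,0],[-0.1,1,0,0],[-0.1,1,0,0],[-0.1,1,0,0],[-0.1,1,0,0],[-0.1,1,0,0],[0,1,0,0],[0,0.8,0,0],[0,0.46,0,0],[0,0,0,0]]' -1;  python3 -m crank '[[0,0,0,0],[0,0,0,0],[0,0,0,0]]' -1; python3 plan.py 0.524 0.2857 0.2485 -0.061
```

```text
time: 64.53
ee_pos: [0.4799, -0.0184, 0.3037]
orientation: [0.03, 1.0, 0.0, -0.001]
wrist_force: [0.3, -0.2, -2.5]
finger_gap: 0.322
gripper_force: 30.0
time: 66.03
ee_pos: [0.5228, 0.2859, 0.3042]
orientation: [0.03, 1.0, -0.0, -0.001]
wrist_force: [-0.7, -0.4, -2.3]
finger_gap: 0.319
gripper_force: 30.0
time: 66.4
ee_pos: [0.5239, 0.2846, 0.3052]
orientation: [0.031, 1.0, -0.0, 0.0]
wrist_force: [-0.0, -0.5, -2.2]
finger_gap: 0.318
gripper_force: 30.0
at [0.5239 0.2846 0.3052] yaw 3.08 q6 -1.14 t 66.4 | TURN -0.01 then X -0.0 Y 0.04 Z 1.89 units
```

```bash
python3 -m crank '[[0,0.02,0.3,0],[0,0,0.5,0],[0,0,0.5,0],[0,0,0.3,0],[0,0,0.15,0],[0,0,0.1,0],[0,0,0.04,0],[0,0,0,0],[0,0,0,0]]' -1; python3 plan.py 0.524 0.2857 0.2485 -0.061;  python3 -m crank '[[0,0,0,0],[0,0,0,0],[0,0,0,0],[0,0,0,0],[0,0,0,0],[0,0,0,0]]' 0.2;python3 -m crank '[[0,0,-0.4,0],[0,0,-0.8,0],[0,0,-1,0],[0,0,-1,0],[0,0,-1,0],[0,0,-0.4,0],[0,0,0,0],[0,0,0,0]]' 0.2; python3 see.py stack5 0.524 0.2867 0.244; python3 plan.py 0.409 -0.215 0.2 -0.036
```

```text
time: 67.53
ee_pos: [0.5239, 0.2859, 0.2487]
orientation: [0.03, 1.0, 0.0, 0.0]
wrist_force: [0.1, -0.7, -1.8]
finger_gap: 0.317
gripper_force: 30.0
at [0.5239 0.2859 0.2487] yaw 3.081 q6 -1.14 t 67.5 | TURN 0.0 then X -0.0 Y -0.01 Z 0.01 units
time: 68.28
ee_pos: [0.5237, 0.2859, 0.2483]
orientation: [0.03, 1.0, -0.0, -0.0]
wrist_force: [0.2, 0.4, 0.2]
finger_gap: 0.6
gripper_force: 0.0
time: 69.28
ee_pos: [0.5233, 0.2857, 0.3847]
orientation: [0.03, 1.0, -0.0, -0.001]
wrist_force: [0.5, -0.6, -0.5]
finger_gap: 0.598
gripper_force: 0.0
lid (array([0.5248, 0.2874]), array([120.3,  90.3]), np.float64(-0.061), (np.int64(257), np.int64(177)), 0.2449) rgb [223 196  49] n 7713
bar (array([0.5242, 0.2875]), array([69.3, 27.9]), np.float64(-0.07), (np.int64(257), np.int64(186)), 0.2588) rgb [224 197  50] n 1873
grasp [0.5245  0.28745] -0.061
at [0.5233 0.2857 0.3846] yaw 3.081 q6 -1.14 t 69.3 | TURN 0.0 then X -0.04 Y 0.06 Z 4.59 units
at [0.5233 0.2857 0.3846] yaw 3.081 q6 -1.14 t 69.3 | TURN -0.31 then X 3.21 Y -16.82 Z 6.15 units
```

```bash
python3 -m crank '[[0,-0.82,0,-0.31],[0.2,-1,0,0],[0.2,-1,0,0],[0.2,-1,0,0],[0.2,-1,0.4,0],[0.2,-1,0.4,0],[0.2,-1,0.4,0],[0.2,-1,0.4,0],[0.2,-1,0.5,0],[0.2,-1,0.5,0],[0.2,-1,0.5,0],[0.2,-1,0.5,0]]' 0.2; python3 -m crank '[[0.2,-1,0.5,0],[0.2,-1,0.5,0],[0.2,-1,0.5,0],[0.2,-1,0.5,0],[0.2,-1,0.5,0],[0,0,0.05,0],[0,0,0,0],[0,0,0,0],[0,0,0,0]]' 0.2;  python3 see.py board 0.409 -0.215 0.024
```

```text
time: 70.82
ee_pos: [0.4434, -0.0668, 0.2766]
orientation: [0.018, 1.0, 0.0, -0.001]
wrist_force: [0.5, -0.2, -0.1]
finger_gap: 0.6
gripper_force: 0.0
time: 71.95
ee_pos: [0.4094, -0.2144, 0.2023]
orientation: [0.017, 1.0, -0.0, 0.0]
wrist_force: [0.5, -0.1, 1.0]
finger_gap: 0.603
gripper_force: 0.0
lid (array([ 0.4082, -0.215 ]), array([119.3,  90.5]), np.float64(-0.035), (np.int64(254), np.int64(168)), 0.0249) rgb [94 53 31] n 6271
bar (array([ 0.4086, -0.215 ]), array([70.4, 28. ]), np.float64(-0.031), (np.int64(255), np.int64(174)), 0.0388) rgb [97 54 27] n 1524
bar (array([ 0.295 , -0.3178]), array([54.4, 32. ]), np.float64(1.571), (np.int64(139), np.int64(66)), 0.0388) rgb [138  78 157] n 993
grasp [ 0.4084 -0.215 ] -0.035
at [ 0.4093 -0.2145  0.2023] yaw 3.106 q6 -2.19 t 72.0 | TURN -0.0 then X 0.03 Y -0.02 Z 5.84 units
```

```bash
python3 -m crank '[[0.03,-0.04,0.9,0],[0,0,0.9,0],[0,0,0.9,0],[0,0,0.9,0],[0,0,0.9,0],[0,0,0.7,0],[0,0,0.4,0],[0,0,0.2,0],[0,0,0,0]]' 0.2; python3 -m crank '[[0,0,0,0],[0,0,0,0],[0,0,0,0],[0,0,0,0],[0,0,0,0],[0,0,0,0],[0,0,0,0]]' -1; python3 -m crank '[[0,0,-0.3,0],[0,0,-0.8,0],[0,0,-1,0],[0,0,-1,0],[0,0,-1,0],[0,0,-1,0],[0,0,-1,0],[0,0,-1,0],[0,0,-1,0],[0,0,-1,0],[0,0,-0.9,0],[0,0,0,0]]' -1; python3 plan.py 0.5240 0.2857 0.335 -0.061
```

```text
time: 73.12
ee_pos: [0.4082, -0.2161, 0.0281]
orientation: [0.018, 1.0, -0.0, 0.0]
wrist_force: [0.2, 0.3, 0.5]
finger_gap: 0.599
gripper_force: 0.0
time: 74.0
ee_pos: [0.4082, -0.2163, 0.0282]
orientation: [0.018, 1.0, -0.0, 0.0]
wrist_force: [-1.3, -0.4, 5.8]
finger_gap: 0.314
gripper_force: 30.0
time: 75.5
ee_pos: [0.4087, -0.2165, 0.3297]
orientation: [0.018, 1.0, -0.001, 0.002]
wrist_force: [-0.2, -0.3, -2.5]
finger_gap: 0.317
gripper_force: 30.0
at [ 0.4087 -0.2165  0.3297] yaw 3.106 q6 -2.19 t 75.5 | TURN 0.31 then X -2.82 Y 16.94 Z -0.18 units
```

```bash
python3 -m crank '[[0,0,-0.1,0.31],[0,0.8,-0.08,0],[-0.17,1,0,0],[-0.17,1,0,0],[-0.17,1,0,0],[-0.17,1,0,0],[-0.17,1,0,0],[-0.17,1,0,0],[-0.17,1,0,0],[-0.17,1,0,0],[-0.17,1,0,0],[-0.17,1,0,0]]' -1;  python3 -m crank '[[-0.17,1,0,0],[-0.17,1,0,0],[-0.17,1,0,0],[-0.17,1,0,0],[-0.17,1,0,0],[-0.17,0.7,0,0],[-0.1,0.44,0,0],[0,0,0,0],[0,0,0,0],[0,0,0,0]]' -1; python3 plan.py 0.524 0.2857 0.273 -0.061
```

```text
time: 77.0
ee_pos: [0.478, 0.1052, 0.3312]
orientation: [0.031, 1.0, -0.0, -0.002]
wrist_force: [-0.4, -0.4, -1.9]
finger_gap: 0.32
gripper_force: 30.0
time: 78.25
ee_pos: [0.5234, 0.2853, 0.3334]
orientation: [0.031, 1.0, -0.0, 0.0]
wrist_force: [-0.8, 0.1, -2.4]
finger_gap: 0.317
gripper_force: 30.0
at [0.5234 0.2853 0.3334] yaw 3.08 q6 -1.14 t 78.2 | TURN -0.01 then X -0.02 Y 0.01 Z 2.01 units
```

```bash
python3 - <<'E'
from h import *
fs=[]
for c,(u,v) in (("scene",(310,190)),("side",(225,165))):
    p,W=shot(c); X=cloud(p,W); f=p["frame"][v-90:v+100,u-95:u+95]; fs.append(cv2.resize(f,(400,400),interpolation=cv2.INTER_CUBIC))
cv2.imwrite("pics/col.png",np.hstack(fs)[...,::-1])
E
```

```text
(no output)
```

View pics/col.png

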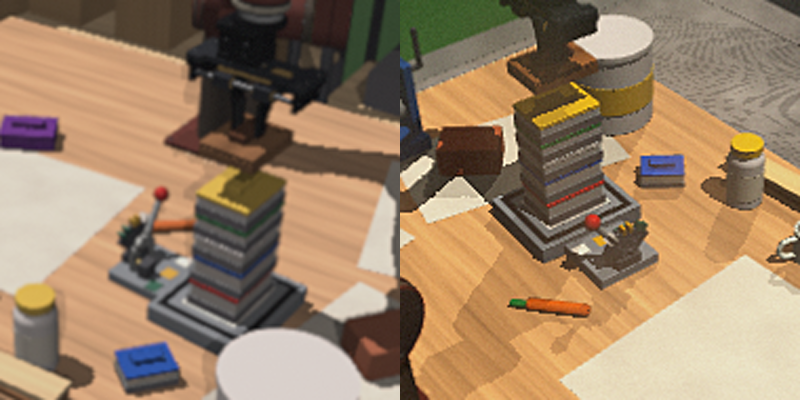

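The column is straight: yellow on top at (240,190) in the left half, with the board held above it. The fence is sunk and the lever leans to the white side. I'm placing the board.

```bash
python3 -m crank '[[0,0.02,0.4,0],[0,0,0.5,0],[0,0,0.4,0],[0,0,0.35,0],[0,0,0.2,0],[0,0,0.12,0],[0,0,0.04,0],[0,0,0,0],[0,0,0,0]]' -1; python3 plan.py 0.524 0.2857 0.272 -0.061;  python3 -m crank '[[0,0,0,0],[0,0,0,0],[0,0,0,0],[0,0,0,0],[0,0,0,0],[0,0,0,0]]' 0.2;python3 -m crank '[[0,0,-0.4,0],[0,0,-0.8,0],[0,0,-1,0],[0,0,-1,0],[0,0,-1,0],[0,0,-0.4,0],[0,0,0,0],[0,0,0,0]]' 0.2; python3 see.py stack6 0.524 0.2867 0.268; python3 plan.py 0.4587 0.1098 0.32 -0.061
```

```text
time: 79.47
ee_pos: [0.5237, 0.2867, 0.2734]
orientation: [0.03, 1.0, 0.0, 0.0]
wrist_force: [-0.3, -0.3, -2.5]
finger_gap: 0.314
gripper_force: 30.0
at [0.5237 0.2867 0.2734] yaw 3.081 q6 -1.14 t 79.5 | TURN 0.0 then X -0.01 Y -0.03 Z 0.05 units
time: 80.22
ee_pos: [0.5234, 0.2866, 0.2729]
orientation: [0.03, 1.0, -0.0, -0.0]
wrist_force: [0.1, -0.0, 0.3]
finger_gap: 0.601
gripper_force: 0.0
time: 81.22
ee_pos: [0.5231, 0.2865, 0.4094]
orientation: [0.03, 1.0, -0.0, -0.001]
wrist_force: [0.1, -0.7, -0.3]
finger_gap: 0.6
gripper_force: 0.0
lid (array([0.524 , 0.2883]), array([119.6,  90.3]), np.float64(-0.063), (np.int64(257), np.int64(177)), 0.2689) rgb [116  68  42] n 7653
bar (array([0.5233, 0.2883]), array([68.8, 28. ]), np.float64(-0.07), (np.int64(257), np.int64(185)), 0.2827) rgb [118  73  49] n 1851
grasp [0.52365 0.2883 ] -0.063
at [0.5231 0.2865 0.4092] yaw 3.081 q6 -1.14 t 81.3 | TURN 0.02 then X -0.02 Y 0.06 Z 4.61 units
at [0.5231 0.2865 0.4092] yaw 3.081 q6 -1.14 t 81.3 | TURN -0.0 then X 1.78 Y -6.01 Z 2.97 units
```

```bash
python3 -m crank '[[0.57,-1,0,0],[0.57,-1,0,0],[0.57,-1,0,0],[0.57,-1,0,0],[0.57,-1,0,0],[0.59,-1.0,0,0],[0,0,1,0],[0,0,1,0],[0,0,1,0],[0,0,1,0],[0,0,1,0],[0,0,1,0]]' -1;  python3 -m crank '[[0,0,1,0],[0,0,1,0],[0,0,1,0],[0,0,0.64,0],[0,0,0,0],[0,0,0,0]]' -1; python3 plan.py 0.5446 0.1046 0.12 -0.061
```

```text
time: 82.78
ee_pos: [0.4086, 0.1132, 0.2288]
orientation: [0.03, 1.0, -0.0, -0.001]
wrist_force: [0.1, 0.2, 0.3]
finger_gap: 0.007
gripper_force: 0.0
time: 83.52
ee_pos: [0.4096, 0.1133, 0.1221]
orientation: [0.03, 1.0, 0.0, 0.0]
wrist_force: [-0.2, 0.8, 0.6]
finger_gap: 0.005
gripper_force: 0.0
at [0.4096 0.1133 0.1221] yaw 3.081 q6 -1.43 t 83.5 | TURN 0.0 then X -4.51 Y -0.01 Z 0.07 units
```

```bash
python3 -m crank '[[-0.5,0,0.05,0],[-0.5,0,0,0],[-0.5,0,0,0],[-0.5,0,0,0],[-0.5,0,0,0],[-0.5,0,0,0],[-0.5,0,0,0],[-0.5,0,0,0],[-0.5,0,0,0],[0,0,0,0],[0,0,0,0]]' -1; python3 -m crank '[[-0.15,0,0,0],[-0.1,0,0,0],[0,0,0,0],[0,0,0,0]]' -1; python3 plan.py 0.5446 0.1046 0.12 -0.061
```

```text
time: 84.9
ee_pos: [0.5445, 0.1049, 0.1201]
orientation: [0.031, 1.0, -0.0, 0.0]
wrist_force: [-1.2, -1.1, -0.6]
finger_gap: 0.007
gripper_force: 0.6
time: 85.4
ee_pos: [0.546, 0.1049, 0.1194]
orientation: [0.03, 1.0, -0.0, -0.007]
wrist_force: [-23.4, -0.9, 11.7]
finger_gap: 0.004
gripper_force: 11.2
at [0.546  0.1049 0.1194] yaw 3.081 q6 -1.46 t 85.4 | TURN 0.01 then X 0.04 Y -0.01 Z -0.02 units
```

```bash
python3 -m crank '[[0.7,0,0,0],[0.8,0,-0.5,0],[0,0,-1,0],[0,0,-1,0],[0,0,-1,0],[0,0,-1,0],[0,0,-1,0],[0,0,-1,0],[0,0,-1,0],[0,0,-1,0],[0,0,-1,0]]' -1; python3 -m crank '[[0.3,1,0,0],[0.3,1,0,0],[0,1,0,0],[0,0,0,0],[0,0,0,0],[0,0,0,0]]' -1; python3 see.py end 0.524 0.2867 0.268; python3 - <<'E'
from h import *
fs=[]
for c,(u,v) in (("scene",(310,190)),("side",(225,165))):
    p,W=shot(c); f=p["frame"][v-90:v+100,u-95:u+95]; fs.append(cv2.resize(f,(400,400),interpolation=cv2.INTER_CUBIC))
cv2.imwrite("pics/col2.png",np.hstack(fs)[...,::-1])
E
python3 k.py w9
```

```text
time: 86.78
ee_pos: [0.5072, 0.1074, 0.4069]
orientation: [0.03, 1.0, 0.0, 0.001]
wrist_force: [0.5, 0.5, -0.7]
finger_gap: 0.006
gripper_force: 0.0
time: 87.52
ee_pos: [0.4946, 0.1975, 0.4054]
orientation: [0.031, 1.0, -0.0, 0.0]
wrist_force: [0.7, 0.6, 0.1]
finger_gap: 0.002
gripper_force: 0.0
lid (array([0.5232, 0.288 ]), array([119.3,  89.9]), np.float64(-0.058), (np.int64(340), np.int64(192)), 0.2688) rgb [51 31 22] n 6593
bar (array([0.523 , 0.2876]), array([68.6, 28.9]), np.float64(-0.067), (np.int64(345), np.int64(207)), 0.2826) rgb [111  66  41] n 1818
grasp [0.5231 0.2878] -0.058
at [0.4945 0.1975 0.4054] yaw 3.079 q6 -1.28 t 87.6 | TURN -0.05 then X -0.78 Y 3.06 Z 4.48 units
knob 219 [0.5661 0.1039 0.1379] 0.14522203183248555
deck (array([0.5237, 0.2865]), array([208.2, 178.9]), np.float64(-0.062), (np.int64(271), np.int64(110)), 0.0348)
deck (array([0.5249, 0.2867]), array([164.5, 139. ]), np.float64(-0.062), (np.int64(280), np.int64(131)), 0.0351)
rib (array([0.5236, 0.2867]), array([179.2, 155.5]), np.float64(-0.057), (np.int64(277), np.int64(126)), 0.0563)
rib (array([0.5009, 0.2598]), array([148.4,  70.7]), np.float64(-0.697), (np.int64(284), np.int64(132)), 0.0516)
```

View pics/col2.png

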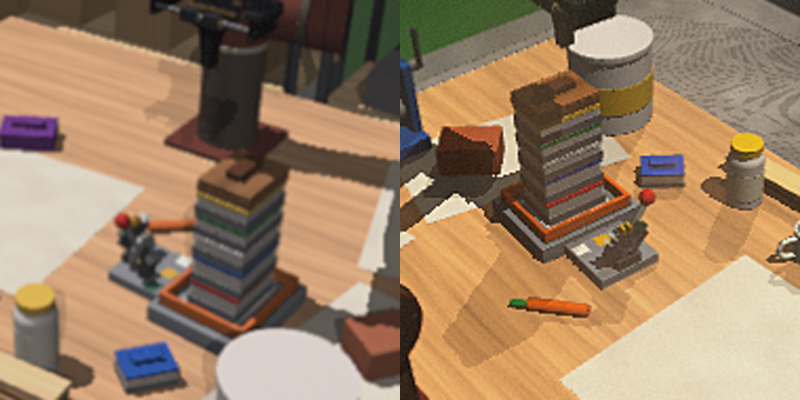

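The fence is up at 56 mm, and the knob is at (0.566, 0.104), which is the green notch. The column is square with the board on top and nothing is being touched. I'm handing the job in.

```bash
python3 -c "
from bench import r
print(r.finish_job())"
```

```text
the job is handed in; nothing more can be done
None
```

The job is handed in: all five tubs and the cap board stand in one square column on the outline, the lever is in the green notch with the fence up, and the arm is clear; the hand-in call returned no verdict.

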